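# Refit a case lid with its hinge pin

## Robot

A 6-joint arm with a two-finger parallel gripper is mounted at the origin on a cart in front of the work surface, level with it; the furniture and walls round the work are solid. World frame = base frame: x ahead of the robot, y to its left, z up, the work surface at z = 0. Lengths are in m, angles in degrees, forces in N, time in s.
With the tool pointing down it reaches from about 0.25 to 0.725 m from the base axis. Payload 9.7 kg.
Tool frame: the origin (TCP) lies at the very end of the fingers, on their centre line; the grasp point (between the pads) lies 19 mm behind it; z points along the fingers, y is the line along which they close (so a half turn about z gives the same grasp; the last joint's range is limited). The gripper opens to 85 mm and grips with 20 to 120 N. Pads are 22 mm wide; open, the fingers measure 114 mm over their backs; the gripper's body (76 mm by 85 mm) begins 54 mm behind the grasp point. The pads swing forward as they close: fully open they stand 13 mm farther back than shut.
Start: joints at [-74.198, 4.979, 10.078, 95.1, 0, 90], TCP at [0.15, -0.529, 0.201] pointing down, gripper open.
Joint ranges: [-179.16, 179.16], [-48.56, 103.87], [-65.8, 70.77], [-126.05, 130.52], [-82.76, 87.17], [-180, 180]. Speed limits (degrees/s): [127.2, 127.2, 147.25, 180, 180, 180].

## Interface

Orientations are given as [roll, pitch, yaw] about the fixed x, y, z axes, in that order (R = Rz(yaw) Ry(pitch) Rx(roll)).
In Python, from workcell import bot gives the robot as it stands.
- The arm moves only by the tool arm_command, never from a script. Its argument "series" is a list of rows, each a list of 4 numbers: the shift along the tool's x, y, z in m, then the turn about the tool's z in rad. A call has exactly 5 rows; each row is the pose to reach, as a shift and turn from the pose commanded when the call began, along the tool's axes at that moment; what a row does not reach only later rows make up. A row lasts 1/10 s, in which the tool goes at most 50 mm and 8.59 degrees, less where a joint would pass 70% of its speed; a pose out of reach is approached as far as the arm can. A call with a gripper value outside its range is refused whole. "hand" is the finger opening in m, from 0 to 0.0854, set as the call begins (left out, the last holds). The fingers move at their own pace and stop on an object; "grip_force" is the grip in N (left out, the last holds). Time passes only in rows, so rows that repeat a pose let the fingers close, or fill a call up. It gives the time, the measured TCP pose, the force, the opening and the grip force at its end, in the units of the state.
- bot.get_obs(): the state, without advancing time (a new reading comes with each control period).
- bot.camera(name): name is "scene" or "top" or "wrist"; returns a dict with "color" (400x640x3 uint8, blue, green, red), "camera_matrix" (3x3 intrinsics, pixels), "xyz" and "orientation" of the camera in the world; the wrist camera has in their place "T_tool_cam" (4x4, takes a point from camera to tool coordinates, whose origin is the TCP and whose axes are the flange's). Camera axes: x right, y up, looking along -z (the intrinsics and any distortion apply to the point x, -y, -z); pixel columns grow to the right and rows downward; lengths in m; the calibration is good to about 2 mm. A picture is of the moment at which its call begins: read the wrist's pose just before it. There is no depth.
- bot.job_done(): hands the job in; it is judged then, once.
Trained networks look in the newest picture that a camera, given by its name, has taken for a name from the list of things; names that differ only in an ending like _2 or _b are one class to them, and where a whole thing is asked for, a point or a joint stands for the part that bears it (a point fixed in the world has none). Each returns a list of dicts, best first, with "confidence" (0 to 1); they miss things now and then, are a little off and sometimes report something else, mostly with a low value. They report only what shows in the picture. A call takes as long as a camera call.
- bot.find_in(camera, target): "location" ([column, row] in pixels, amid what is visible of it).
- bot.mark_of(camera, target): "location" ([column, row] in pixels: a listed point, or the origin of a listed thing).
The state is a dict: "time": time; "q": joint angles; "qd": joint speeds; "joint_efforts": joint torques, N m; "ee_pos": TCP position; "tcp_rot": TCP orientation; "wrist_force": force on the tool from outside, world axes, zero at the start; "torque": the same for the moment, N m; "opening": finger opening in m; "grasp_force": force on a finger pad.
Only numpy, scipy, OpenCV 4.12 (cv2) and the standard library are available. Lean on these libraries where they do the work, as an engineer would, in place of code of your own. Each camera call takes 0.05 s, during which the arm holds its last target. There are 200 camera calls.

## Task

Put the blue lid back on the blue steel case so that its two hinge knuckles drop between the case's three and it sits flat on the rim. Then draw the loose brass hinge pin out of its holder and slide it along through all five knuckles until its collar is fully home against the end knuckle; its red grip is shut away in the holder, so it can only be taken by the shaft at first and has to be let go and taken again farther back to finish. Let go, and leave the bottle, the tape roll and the screwdriver where they are.

Things in the scene. Friction and masses are not known exactly. Their poses are not given: they have to be found in the camera images.
- bench: Plywood board on steel legs over the bagged goods, fixed and level, 440 x 720 x 18 mm; everything stands on it. Its top, 'the board' below, is at world z = 0.140 m. Origin on the cabinet's top under its centre. A desk lamp (arm and head 0.2 to 0.6 m up) stands just beyond its right edge, towards the back.
- case: Open blue steel box, fixed, 110 (x) x 96 (y) x 60 mm high, walls 5 mm, inside 100 x 86 mm; two small parts lie inside, below the rim. Origin: centre of its underside, z up. Its hinge is on its -x side (towards the robot). Lid on: lid_handle is 94 mm above this origin, same axes.
- case_hinge (a point): Middle of the case's hinge axis, 65 mm from the case's centre in -x, at rim height, 60 mm above the board; axes as the case's, y along the hinge. The case's 3 steel knuckles, each 16 mm long, outer diameter 19, bore 12 mm, are centred at y = -38, 0, +38 mm. The row ends at y = -46 and +46 mm, both ends open; the case wall ends 2 mm beyond, past that nothing stands beside the axis.
- lid_handle (a point): Centre of the bar handle of the loose blue lid (0.3 kg): black bar 12 wide (x), 12 high, 76 mm long (y), feet at its ends, 22 mm free below it, over the lid's middle. Lid: plate 107 x 96 x 6 mm, under it a rounded lip 10 mm deep, 95 x 78 mm outside. The bar's centre is 34 mm above the plate's underside, 44 mm above the board as the lid lies on its lip.
- lid_hinge (a point): Middle of the lid's hinge axis, 65 mm from lid_handle in the lid's -x and 34 mm below it; axes as the lid's, y along the hinge. Its 2 knuckles, 16 mm long, outer diameter 19, bore 12 mm, are centred at y = -19 and +19 mm and have 3 mm to the case's knuckles on each side. With the lid on, this point lies at case_hinge.
- pin_shaft (a point): Middle of the pin's brass shaft, on its axis; +y points to the tip, -y to the red grip. Shaft 8 mm in diameter from y = -46 mm (face of a collar of 15 mm diameter, 3 mm thick) to +46 mm, then a taper to the tip at +52 mm. Home, the collar touches an end knuckle and this point lies at case_hinge; it may enter from either end. 40 g. Let go part-way in, its outer end sags about 10 mm.
- pin_grip (a point): Centre of the pin's red square grip, 11 x 11 mm, 42 mm long, on the pin's axis at y = -70 mm from pin_shaft, behind the collar; same axes as pin_shaft.
- pin_holder: Fixed holder: base 56 (x) x 170 (y) x 6 mm, origin at the centre of its underside, z up. A grey hood (34 mm wide, y -79 to -25, 64 mm high), open only to +y, hides the pin's grip. The pin lies along y, axis 50 mm up, pin_shaft at y = +26, shaft bare, near the tip on a blade 4 mm wide (y 61 to 67, 46 mm high). Draw it 52 mm or more along +y before lifting; 2 mm free height in the hood.
- bottle: White bottle, red cap, 57 mm diameter, 130 mm high, at the back of the board; origin at the centre of its underside. Not to be moved.
- tape: Roll of masking tape lying flat, 94 mm diameter, 24 mm high, at the back of the board; origin at the centre of its underside. Not to be moved.
- screwdriver: Red-handled screwdriver, 190 mm long, lying at the back left; origin at the centre of its underside. Not to be moved.

How it is judged (in metres and radians):
On the way, in this order (a step that is already met when the one before it is completed fails the run):
1. the lid lies on the case with its knuckles between the case's, the pin not yet in (distance between lid_hinge and case_hinge below 0.006 m and angle between lid_hinge's own z axis and vertical below 0.05 rad and angle between the y axis of lid_hinge and the y axis of case_hinge, either way round below 0.08 rad and distance between pin_shaft and case_hinge above 0.05 m), for 0.2 s.
2. the pin is through all five knuckles with its collar home (distance between pin_shaft and case_hinge below 0.006 m and angle between the y axis of pin_shaft and the y axis of case_hinge, either way round below 0.08 rad), for 0.2 s.
At the end, for the whole second after the job is handed in: Lid flat on the case's rim (tilt under 0.05 rad), its hinge's middle within 6 mm of the case's and in line within 0.08 rad; pin through all five knuckles, in line within 0.08 rad, its shaft's middle within 6 mm of the hinge's middle (collar home); all stays so when released (all of step 2 and distance between lid_hinge and case_hinge below 0.006 m and angle between lid_hinge's own z axis and vertical below 0.05 rad and angle between the y axis of lid_hinge and the y axis of case_hinge, either way round below 0.08 rad); the robot touches nothing.
It fails at once if the bottle, the tape roll or the screwdriver is moved by more than 2 cm (distance of any of bottle, tape, screwdriver from where it was at the start of the episode above 0.02 m).
It also fails if it takes over 58 s, if anything falls off the work surface, if the arm or the gripper's body presses on something with over 40 N, if the wrist force passes 120 N, or if a joint passes its speed limit or range.

## Working session

There is one attempt and no reset: what is moved stays moved. The work goes in short steps, Python scripts to look and compute and a tool call to move; the robot and the scene stay as the last step left them, time stands still between calls to the robot, and variables do not carry over. Pictures are saved under pics/ and viewed, at most 10 in all, crops included, and the job is handed in when it is done.

Besides the shell and the picture viewer there is one more tool, called as name(argument=value, ...) on one line, values as JSON. arm_command: Moves the arm, as the interface text tells. Its arguments: {"type":"object","properties":{"series":{"type":"array"},"hand":{"type":"number"},"grip_force":{"type":"number"}},"required":["series"]}

```bash
mkdir -p pics
cat > h.py <<'E'
import numpy as np, cv2
from scipy.spatial.transform import Rotation as Ro
from workcell import bot
def cam(name):
    o=bot.get_obs(); c=bot.camera(name)
    K=np.array(c["camera_matrix"])
    if name=="wrist":
        T=np.eye(4);T[:3,:3]=Ro.from_euler('xyz',o["tcp_rot"],degrees=True).as_matrix();T[:3,3]=o["ee_pos"]
        M=T@np.array(c["T_tool_cam"])
    else:
        M=np.eye(4);r=np.array(c["orientation"])
        M[:3,:3]=r if r.shape==(3,3) else Ro.from_euler('xyz',r,degrees=True).as_matrix();M[:3,3]=c["xyz"]
    return c,K,M
def ray(K,M,px,z):
    d=M[:3,:3]@np.array([(px[0]-K[0,2])/K[0,0],-(px[1]-K[1,2])/K[1,1],-1.]);o=M[:3,3]
    return o+d*(z-o[2])/d[2]
def proj(K,M,P):
    p=M[:3,:3].T@(np.array(P)-M[:3,3]); return [K[0,2]+K[0,0]*p[0]/-p[2],K[1,2]+K[1,1]*-p[1]/-p[2]]
def tri(obs):
    A=np.zeros((3,3));b=np.zeros(3)
    for K,M,px in obs:
        d=M[:3,:3]@np.array([(px[0]-K[0,2])/K[0,0],-(px[1]-K[1,2])/K[1,1],-1.]);d/=np.linalg.norm(d)
        Q=np.eye(3)-np.outer(d,d);A+=Q;b+=Q@M[:3,3]
    return np.linalg.solve(A,b)
E
python3 - <<'E'
from h import *
np.set_printoptions(precision=4,suppress=True)
o=bot.get_obs();print({k:np.round(v,4) for k,v in o.items()})
H={"case":.14,"case_hinge":.2,"lid_handle":.184,"lid_hinge":.15,"pin_shaft":.19,"pin_grip":.19,"pin_holder":.14,"bottle":.14,"tape":.14,"screwdriver":.14}
for n in("top","scene"):
    c,K,M=cam(n);cv2.imwrite(f"pics/{n}.png",c["color"]);print(n,M[:3,3],[k for k in c],K[0,0])
    for t,z in H.items():
        r=bot.mark_of(n,t)[:2]
        for d in r: print(t,d["confidence"],d["location"],ray(K,M,d["location"],z))
print(cam("wrist")[0]["T_tool_cam"])
E
```

```text
{'time': np.float64(0.0), 'q': array([-74.1967,   5.0115,  10.0343,  95.1016,  -0.0006,  90.0013]), 'qd': array([-0.0601,  0.0146,  0.0068,  0.0302,  0.0019, -0.0709]), 'joint_efforts': array([  0.0006, -52.0389,  46.4803,   0.0163,  -0.    ,   0.    ]), 'ee_pos': array([ 0.1497, -0.5289,  0.1999]), 'tcp_rot': array([-179.9212,    0.0006,   15.802 ]), 'wrist_force': array([-0.0673, -0.3545,  0.1954]), 'torque': array([-0.0181,  0.0212,  0.0119]), 'grasp_force': np.float64(0.0), 'opening': np.float64(0.0853)}
top [ 0.5145 -0.0014  1.2102] ['color', 'camera_matrix', 'xyz', 'orientation'] 462.588078712822
case 0.94 [307.9, 206.0] [0.5595 0.0239 0.14  ]
case_hinge 0.7 [315.9, 235.4] [0.4926 0.0061 0.2   ]
case_hinge 0.34 [307.6, 205.9] [0.5572 0.0231 0.2   ]
lid_handle 0.79 [195.4, 245.4] [0.4747 0.2729 0.184 ]
lid_handle 0.75 [307.8, 203.6] [0.563 0.023 0.184]
lid_hinge 0.65 [207.5, 270.6] [0.4157 0.2546 0.15  ]
pin_shaft 0.7 [258.0, 126.2] [0.7371 0.131  0.19  ]
pin_shaft 0.6 [398.4, 244.2] [ 0.47   -0.1749  0.19  ]
pin_grip 0.66 [427.1, 244.9] [ 0.4674 -0.2379  0.19  ]
bottle 0.64 [25
[... 362 characters left out ...]
 200.1] [0.637  0.2372 0.2   ]
lid_handle 0.8 [288.2, 234.6] [0.4747 0.2673 0.184 ]
lid_hinge 0.91 [324.1, 258.2] [0.4136 0.2553 0.15  ]
pin_shaft 0.5 [387.7, 156.4] [ 0.4688 -0.1809  0.19  ]
pin_grip 0.43 [400.4, 153.0] [ 0.4497 -0.2225  0.19  ]
pin_holder 0.71 [387.6, 169.6] [ 0.4805 -0.2198  0.14  ]
bottle 0.95 [224.1, 199.4] [0.7355 0.1356 0.14  ]
bottle 0.42 [317.0, 197.6] [0.556  0.0282 0.14  ]
tape 0.86 [267.3, 173.6] [ 0.7468 -0.0445  0.14  ]
tape 0.2 [345.5, 175.4] [ 0.5605 -0.1284  0.14  ]
screwdriver 0.97 [173.0, 225.2] [0.7408 0.2789 0.14  ]
[[-0.0011  0.9593  0.2823  0.072 ]
 [ 1.      0.001   0.0006 -0.0014]
 [ 0.0003  0.2823 -0.9593 -0.1721]
 [ 0.      0.      0.      1.    ]]
```

View pics/top.png

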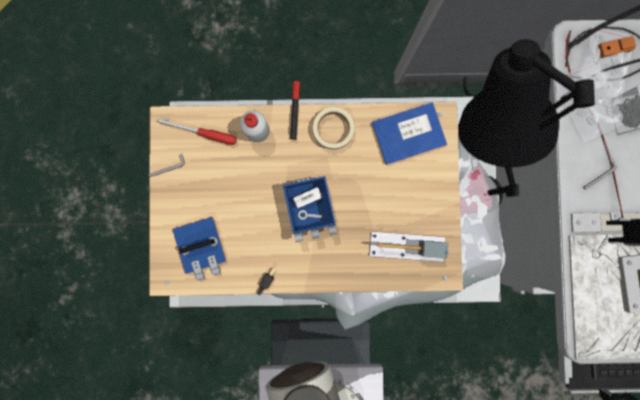

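View pics/scene.png

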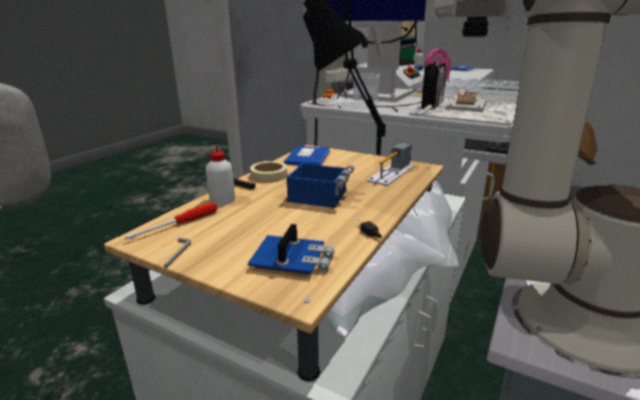

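The top view shows the case at px (308,206) with its knuckles near row 235. The lid is at (200,247) and the holder at (408,246), tip to the left and hood on the right. The scene view agrees. The lamp overhangs the right edge, so I'll triangulate it and then move.

Run:
```python
from h import *
np.set_printoptions(precision=3,suppress=True)
_,K,M=cam("top");_,K2,M2=cam("scene")
for a,b in(((525,45),(350,5)),((505,150),(322,62)),((475,130),(303,62)),((510,188),(381,133))):
    P=tri([(K,M,a),(K2,M2,b)]);print(P,proj(K,M,P),proj(K2,M2,P))
```

```text
[ 0.715 -0.325  0.552] [np.float64(541.0318402313292), np.float64(82.71583943767159)] [np.float64(328.70185500953164), np.float64(1.679463946735268)]
[ 0.678 -0.309  0.401] [np.float64(491.6985926698153), np.float64(129.37037601437106)] [np.float64(337.3328262379364), np.float64(60.84254984635723)]
[ 0.712 -0.258  0.402] [np.float64(462.24574754580567), np.float64(110.81814481561392)] [np.float64(317.84898645881515), np.float64(61.672835746724814)]
[ 0.588 -0.432  0.176] [np.float64(510.6557110400714), np.float64(189.35127152750516)] [np.float64(379.9348156907125), np.float64(133.0622885922711)]
```

arm_command(series=[[0.0, 0.0, -0.05, -0.15], [0.04, -0.02, -0.1, -0.3], [0.07, -0.045, -0.14, -0.45], [0.11, -0.07, -0.15, -0.6], [0.15, -0.095, -0.15, -0.75]])

```text
time: 1.75
ee_pos: [0.2594, -0.407, 0.3514]
tcp_rot: [179.8, 0.1, 59.0]
wrist_force: [1.7, -0.3, -0.1]
opening: 0.0852
grasp_force: 0.0
```

arm_command(series=[[0.045, 0.007, 0.0, -0.14], [0.09, 0.014, 0.0, -0.28], [0.135, 0.021, 0.0, -0.42], [0.18, 0.028, 0.0, -0.56], [0.225, 0.035, 0.0, -0.63]])

```text
time: 2.25
ee_pos: [0.4061, -0.2317, 0.3492]
tcp_rot: [180.0, 0.0, 95.2]
wrist_force: [-0.5, -0.7, 0.4]
opening: 0.0857
grasp_force: 0.0
```

arm_command(series=[[0.02, 0.03, 0.0, 0.0], [0.02, 0.03, 0.0, 0.0], [0.02, 0.03, 0.0, 0.0], [0.02, 0.03, 0.0, 0.0], [0.02, 0.03, 0.0, 0.0]])

```text
time: 2.75
ee_pos: [0.4328, -0.2116, 0.3493]
tcp_rot: [180.0, 0.0, 94.8]
wrist_force: [0.4, -0.0, -0.1]
opening: 0.085
grasp_force: 0.0
```

```bash
cat > look.py <<'E'
import sys
from h import *
np.set_printoptions(precision=4,suppress=True)
H={"case":.14,"case_hinge":.2,"lid_handle":.184,"lid_hinge":.15,"pin_shaft":.19,"pin_grip":.19,"pin_holder":.14}
c,K,M=cam("wrist");cv2.imwrite("pics/"+sys.argv[1]+".png",c["color"])
np.savez("pics/"+sys.argv[1],K=K,M=M)
o=bot.get_obs();print(o["time"],o["ee_pos"],o["tcp_rot"])
for a in sys.argv[2:]:
    t,_,z=a.partition("@");z=float(z) if z else H[t]
    for d in bot.mark_of("wrist",t)[:2]: print(t,d["confidence"],d["location"],ray(K,M,d["location"],z))
E
python3 look.py w1 pin_shaft pin_grip pin_holder case case_hinge
```

```text
2.8 [ 0.4328 -0.2116  0.3493] [179.9794   0.0157  94.7741]
pin_shaft 0.69 [354.6, 145.9] [ 0.465  -0.1755  0.19  ]
pin_holder 0.73 [347.1, 165.6] [ 0.4646 -0.2044  0.14  ]
```

View pics/w1.png

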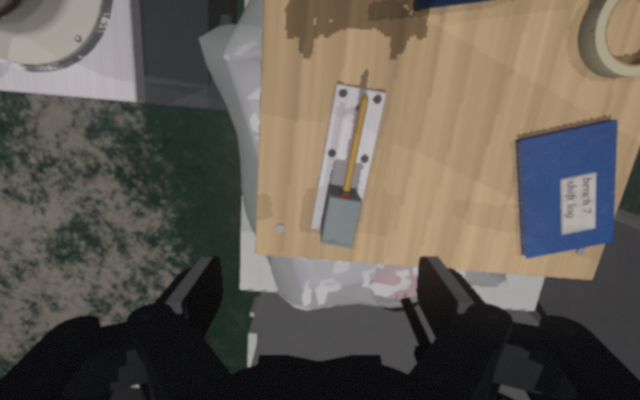

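The holder stands at about (345,165), with the shaft running from (348,190) to the tip at (365,75) and the hood at the bottom. On to the case, then the lid.

arm_command(series=[[0.04, 0.017, 0.0, -0.02], [0.08, 0.035, 0.0, -0.04], [0.12, 0.05, 0.0, -0.06], [0.16, 0.07, 0.0, -0.09], [0.2, 0.085, 0.0, -0.09]])

```text
time: 3.55
ee_pos: [0.5017, -0.0027, 0.3489]
tcp_rot: [180.0, 0.0, 100.1]
wrist_force: [0.9, -1.4, -0.0]
opening: 0.0854
grasp_force: 0.0
```

arm_command(series=[[0.04, 0.015, 0.0, 0.0], [0.04, 0.015, 0.0, 0.0], [0.04, 0.015, 0.0, 0.0], [0.04, 0.015, 0.0, 0.0], [0.04, 0.015, 0.0, 0.0]])

```text
time: 4.05
ee_pos: [0.5088, 0.0365, 0.3493]
tcp_rot: [180.0, 0.0, 99.9]
wrist_force: [0.9, 0.0, 0.3]
opening: 0.0853
grasp_force: 0.0
```

```bash
python3 look.py w2 case case_hinge lid_handle lid_hinge
```

```text
4.1 [0.5089 0.0366 0.3493] [179.9752   0.0069  99.9249]
case 0.7 [362.0, 192.0] [0.5637 0.0184 0.14  ]
case_hinge 0.59 [300.6, 209.5] [0.4952 0.0037 0.2   ]
```

arm_command(series=[[0.045, -0.012, 0.0, -0.02], [0.09, -0.024, 0.0, -0.03], [0.135, -0.035, 0.0, -0.05], [0.18, -0.045, 0.0, -0.05], [0.225, -0.05, 0.0, -0.05]])

```text
time: 4.8
ee_pos: [0.4194, 0.2517, 0.3496]
tcp_rot: [179.9, -0.0, 102.9]
wrist_force: [1.3, -0.5, -0.3]
opening: 0.0848
grasp_force: 0.0
```

arm_command(series=[[0.0, 0.0, 0.02, 0.0], [0.0, 0.0, 0.04, 0.0], [0.0, 0.0, 0.04, 0.0], [0.0, 0.0, 0.04, 0.0], [0.0, 0.0, 0.04, 0.0]])

```text
time: 5.3
ee_pos: [0.4209, 0.2502, 0.3102]
tcp_rot: [179.9, -0.0, 102.8]
wrist_force: [0.5, 0.0, -0.3]
opening: 0.0855
grasp_force: 0.0
```

```bash
python3 look.py w3 lid_handle lid_hinge case_hinge; python3 -c "
import cv2,numpy as np
a=cv2.imread('pics/w2.png');b=cv2.imread('pics/w3.png')
cv2.imwrite('pics/m.png',np.hstack([cv2.resize(a[:260,150:550],(400,260)),b[:260,150:550]]))"
```

```text
5.35 [0.421  0.2503 0.3102] [179.9158  -0.0284 102.8466]
lid_handle 0.92 [379.8, 174.3] [0.4729 0.2738 0.184 ]
lid_hinge 0.6 [310.1, 172.9] [0.4106 0.254  0.15  ]
```

View pics/m.png

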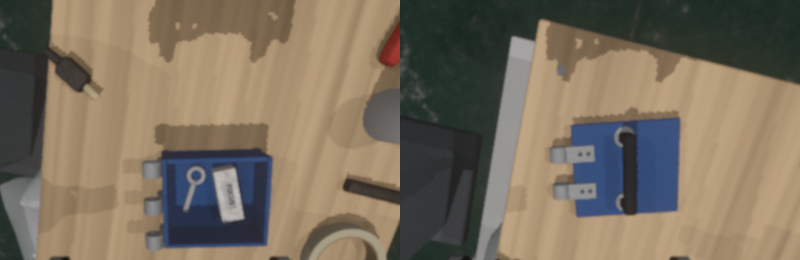

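```bash
cat > fit.py <<'E'
from h import *
np.set_printoptions(precision=4,suppress=True)
def rect(n,z,roi,lo=(100,90,40),hi=(130,255,255)):
    im=cv2.imread(f"pics/{n}.png");s=np.load(f"pics/{n}.npz")
    m=cv2.inRange(cv2.cvtColor(im,cv2.COLOR_BGR2HSV),lo,hi);k=np.zeros_like(m);k[roi[1]:roi[3],roi[0]:roi[2]]=1;m*=k
    m=cv2.morphologyEx(m,cv2.MORPH_OPEN,np.ones((3,3)))
    c=max(cv2.findContours(m,0,1)[0],key=cv2.contourArea)[:,0].astype(float)
    P=np.array([ray(s["K"],s["M"],p,z)[:2] for p in c])
    r=cv2.minAreaRect((P*1000).astype(np.float32));print(n,z,r,"\n",cv2.boxPoints(r))
rect("w2",.2,(290,140,440,255));rect("w3",.156,(310,100,450,225))
E
python3 fit.py
python3 - <<'E'
from h import *
# knuckle & handle end px (read off w2/w3 crops, offset 150)
np.set_printoptions(precision=4,suppress=True)
s=np.load("pics/w2.npz")
print("cam",s["M"][:3,3])
for p in((302,169),(303,206),(305,241)):print("case kn",ray(s["K"],s["M"],p,.2095))
s=np.load("pics/w3.npz");print("cam",s["M"][:3,3])
for p in((380,136),(380,212)):print("handle",ray(s["K"],s["M"],p,.19))
for p in((308,155),(310,191)):print("lid kn",ray(s["K"],s["M"],p,.1595))
E
```

```text
w2 0.2 ((559.3189697265625, 22.188026428222656), (107.62100982666016, 94.28125), 11.18765640258789) 
 [[497.3847  57.9924]
 [515.6774 -34.4973]
 [621.2533 -13.6163]
 [602.9606  78.8733]]
w3 0.156 ((500.2066345214844, 281.4892883300781), (49.105648040771484, 92.72444915771484), 17.86079216003418) 
 [[462.6176 318.0866]
 [491.0567 229.831 ]
 [537.7957 244.892 ]
 [509.3566 333.1476]]
cam [0.4966 0.1084 0.5214]
case kn [0.4902 0.0473 0.2095]
case kn [0.497  0.0108 0.2095]
case kn [ 0.5049 -0.0258  0.2095]
cam [0.405  0.3212 0.4824]
handle [0.4625 0.3075 0.19  ]
handle [0.4814 0.2403 0.19  ]
lid kn [0.4046 0.2728 0.1595]
lid kn [0.4143 0.2377 0.1595]
```

arm_command(series=[[0.003, 0.02, 0.02, -0.03], [0.007, 0.04, 0.05, -0.067], [0.011, 0.055, 0.08, -0.067], [0.011, 0.055, 0.1, -0.067], [0.011, 0.055, 0.1, -0.067]], hand=0.05)

```text
time: 6.0
ee_pos: [0.4711, 0.2729, 0.2061]
tcp_rot: [-179.7, 0.1, 106.7]
wrist_force: [0.5, 0.2, 0.3]
opening: 0.05
grasp_force: 0.0
```

```bash
python3 look.py w4 lid_handle lid_hinge
```

```text
6.05 [0.4713 0.2731 0.2084] [-179.8791    0.0267  106.7135]
lid_handle 0.63 [322.7, 227.2] [0.4736 0.2726 0.184 ]
lid_hinge 0.62 [234.9, 208.3] [0.4121 0.2559 0.15  ]
```

View pics/w4.png

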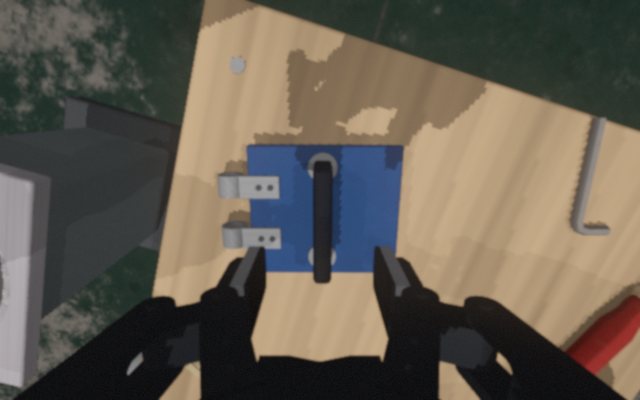

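The tool is aligned: the handle is vertical at column 322, centred between the fingers, and the plate corners are at (248,145) and (403,146). Descend and grip.

arm_command(series=[[0.0, 0.002, 0.02, 0.0], [0.0, 0.002, 0.042, 0.0], [0.0, 0.002, 0.044, 0.0], [0.0, 0.002, 0.044, 0.0], [0.0, 0.002, 0.044, 0.0]])

```text
time: 6.65
ee_pos: [0.4742, 0.2744, 0.167]
tcp_rot: [179.9, -0.0, 106.7]
wrist_force: [0.1, 0.3, -0.4]
opening: 0.05
grasp_force: 0.0
```

arm_command(series=[[0, 0, 0, 0], [0, 0, 0, 0], [0, 0, 0, 0], [0, 0, 0, 0], [0, 0, 0, 0]], hand=0.0, grip_force=70)

```text
time: 7.15
ee_pos: [0.4737, 0.2741, 0.1651]
tcp_rot: [180.0, 0.0, 106.7]
wrist_force: [0.4, -0.3, 0.1]
opening: 0.0003
grasp_force: 0.0
```

```bash
python3 - <<'E'
from h import *
np.set_printoptions(precision=4,suppress=True)
s=np.load("pics/w4.npz");K,M=s["K"],s["M"]
T=np.array([.4713,.2731]);yw=np.radians(106.71);R=np.array([[np.cos(yw),np.sin(yw)],[np.sin(yw),-np.cos(yw)]])
for n,p,z in(("TL",(248,145),.156),("TR",(403,146),.156),("BL",(250,272),.156),("BR",(397,272),.156),("k1",(229,187),.1595),("k2",(233,235),.1595),("h1",(323,163),.19),("h2",(322,282),.19)):
    print(n,R@(ray(K,M,p,z)[:2]-T)*1000)
E
python3 look.py w5 lid_handle lid_hinge
```

```text
TL [ 46.8422 -47.9236]
TR [46.1402 55.7205]
BL [-47.7237 -52.2877]
BR [-47.4836  57.8279]
k1 [ 18.7686 -61.9203]
k2 [-16.4804 -61.822 ]
h1 [40.5375  2.1233]
h2 [-36.2932   1.6461]
7.2 [0.4736 0.2741 0.165 ] [-179.9952   -0.0005  106.7315]
lid_handle 0.67 [314.7, 256.9] [0.4722 0.272  0.184 ]
lid_hinge 0.61 [211.5, 230.0] [0.4113 0.2552 0.15  ]
```

View pics/w5.png

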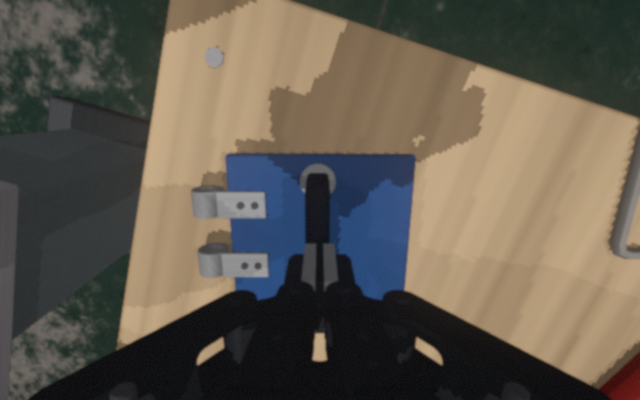

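Fingers read shut with no force, so the bar may not be between the pads. I'll check with a zoomed composite.

Run:
```python
from h import *
c,K,M=cam("scene");p=proj(K,M,[.474,.274,.184]);print(p,bot.get_obs()["opening"],bot.get_obs()["grasp_force"])
b=c["color"];x,y=int(p[0]),int(p[1])
a=cv2.imread("pics/w5.png")[150:300,240:400]
cv2.imwrite("pics/z5.png",np.hstack([cv2.resize(a,(400,375)),cv2.resize(b[y-60:y+60,x-64:x+64],(400,375),interpolation=2)]))
```

```text
[np.float64(286.32425266037), np.float64(236.4461975780804)] 0.00014190568740614771 0.0
```

View pics/z5.png

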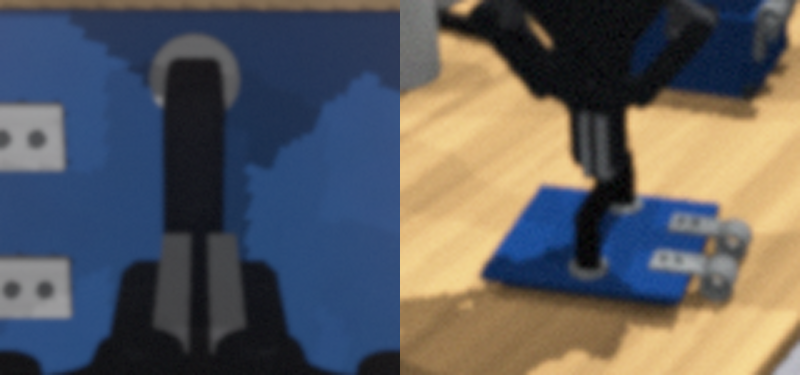

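Run:
```python
from h import *
np.set_printoptions(precision=1,suppress=True)
s=np.load("pics/w5.npz");K,M=s["K"],s["M"]
_,K2,M2=cam("scene")
u=np.array([np.cos(np.radians(106.7)),np.sin(np.radians(106.7)),0])
for z in(.165,.175,.185,.195):
    P=np.array([.4736,.2741,z]);c=np.array(proj(K2,M2,P+.011*u))
    print(z,np.array(proj(K,M,P+.011*u)),c,"crop",400+(c[0]-222)*3.125,(c[1]-176)*3.125)
P=np.array([.4736,.2741,.165]);print(np.array(proj(K,M,P)))
```

```text
0.165 [318.7 221. ] [285.  249.9] crop 596.9537143914737 231.05843679126662
0.175 [318.6 227.4] [284.8 244.6] crop 596.1351979783751 214.51623184826155
0.185 [318.5 234.6] [284.5 239.3] crop 595.3066697512673 197.7716882880431
0.195 [318.5 242.7] [284.2 233.9] crop 594.4679448881616 180.82107086087476
[318.7 239.4]
```

Both cameras put the closed fingertips at z≈0.195, about 30 mm short of the reported TCP and just above the bar. I'll open and go lower in small steps, watching the force.

arm_command(series=[[0, 0, 0, 0], [0, 0, 0, 0], [0, 0, 0, 0], [0, 0, 0.003, 0], [0, 0, 0.006, 0]], hand=0.05)

```text
time: 7.9
ee_pos: [0.4737, 0.2741, 0.1588]
tcp_rot: [-180.0, -0.0, 106.7]
wrist_force: [-0.5, -0.6, -0.5]
opening: 0.0505
grasp_force: 0.0
```

arm_command(series=[[0, 0, 0.003, 0], [0, 0, 0.006, 0], [0, 0, 0.009, 0], [0, 0, 0.009, 0], [0, 0, 0.009, 0]])

```text
time: 8.4
ee_pos: [0.4736, 0.2741, 0.15]
tcp_rot: [-180.0, 0.0, 106.7]
wrist_force: [0.4, 0.2, 0.4]
opening: 0.0501
grasp_force: 0.0
```

arm_command(series=[[0, 0, 0.004, 0], [0, 0, 0.008, 0], [0, 0, 0.012, 0], [0, 0, 0.012, 0], [0, 0, 0.012, 0]])

```text
time: 8.9
ee_pos: [0.4736, 0.274, 0.1378]
tcp_rot: [-180.0, 0.0, 106.7]
wrist_force: [0.3, -0.1, 0.0]
opening: 0.0504
grasp_force: 0.0
```

arm_command(series=[[0, 0, 0, 0], [0, 0, 0, 0], [0, 0, 0, 0], [0, 0, 0, 0], [0, 0, 0, 0]], hand=0.0, grip_force=70)

```text
time: 9.4
ee_pos: [0.4738, 0.2742, 0.1384]
tcp_rot: [180.0, -0.0, 106.7]
wrist_force: [0.0, 0.2, 3.7]
opening: 0.0102
grasp_force: 68.9
```

arm_command(series=[[0, 0, -0.01, 0], [0, 0, -0.03, 0], [0, 0, -0.06, 0], [0, 0, -0.09, 0], [0, 0, -0.09, 0]])

```text
time: 9.9
ee_pos: [0.4746, 0.2746, 0.2322]
tcp_rot: [179.7, -0.1, 106.7]
wrist_force: [-0.1, -0.1, -2.8]
opening: 0.0106
grasp_force: 68.7
```

```bash
python3 look.py w6 lid_handle@.274 lid_hinge@.24;python3 -c "
import cv2
a=cv2.imread('pics/w6.png')[120:320,180:440];cv2.imwrite('pics/z6.png',cv2.resize(a,(780,600),interpolation=2))"
```

```text
9.95 [0.4743 0.2744 0.2298] [179.8416  -0.0351 106.7269]
lid_handle 0.69 [317.3, 285.1] [0.4751 0.2703 0.274 ]
lid_handle 0.28 [601.8, 275.0] [0.5943 0.3109 0.274 ]
lid_hinge 0.85 [199.9, 245.7] [0.4132 0.256  0.24  ]
lid_hinge 0.34 [601.4, 271.1] [0.6295 0.3044 0.24  ]
```

View pics/z6.png

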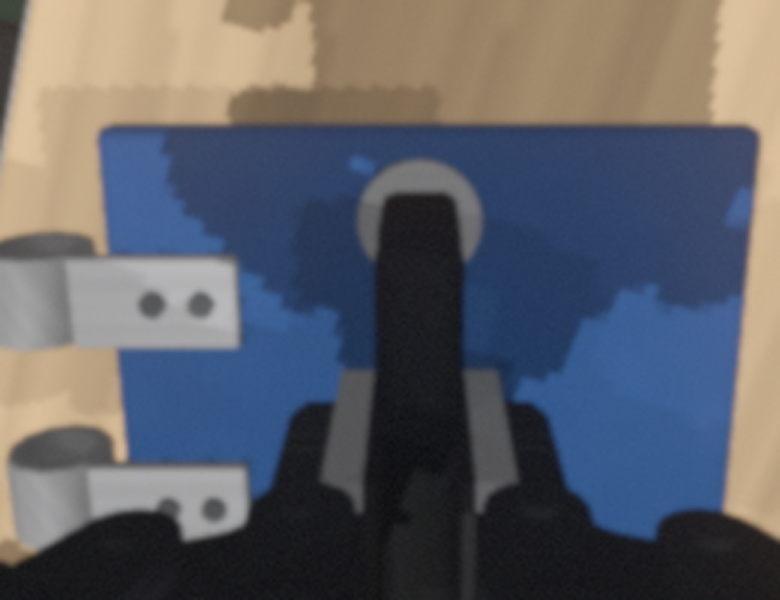

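Run:
```python
from h import *
np.set_printoptions(precision=1,suppress=True)
s=np.load("pics/w6.npz");K,M=s["K"],s["M"]
T=np.array([.4743,.2744]);yw=np.radians(106.73);R=np.array([[np.cos(yw),np.sin(yw)],[np.sin(yw),-np.cos(yw)]])
f=lambda x,y:(180+x/3,120+y/3)
for n,p,z,e in(("TL",f(100,130),.2474,"48,-53.5?"),("TR",f(757,130),.2474,"48,53.5"),("leaf",f(200,256),.249,27),("leaf",f(200,348),.249,11),("leaf2",f(200,464),.249,-11),("bar end",f(420,195),.281,38),("barL",f(378,270),.281,-6),("barR",f(461,270),.281,6)):
    print(n,R@(ray(K,M,p,z)[:2]-T)*1000,e)
```

```text
TL [ 46.  -50.2] 48,-53.5?
TR [45.8 54.9] 48,53.5
leaf [ 25.4 -35.2] 27
leaf [  9.2 -36.2] 11
leaf2 [-12.6 -37.5] -11
bar end [43.3  0.8] 38
barL [33.2 -4.7] -6
barR [33.2  6.1] 6
```

arm_command(series=[[-0.03, 0.0, -0.01, 0.0], [-0.075, 0.0, -0.01, 0.03], [-0.12, 0.0, -0.01, 0.06], [-0.165, 0.0, -0.01, 0.096], [-0.21, 0.0, -0.01, 0.096]])

```text
time: 10.55
ee_pos: [0.5337, 0.0712, 0.2363]
tcp_rot: [-179.9, -0.0, 101.2]
wrist_force: [1.6, -0.4, -2.0]
opening: 0.0106
grasp_force: 68.6
```

arm_command(series=[[-0.045, 0.017, 0.0, 0.0], [-0.09, 0.017, 0.0, 0.0], [-0.135, 0.017, 0.0, 0.0], [-0.165, 0.017, 0.0, 0.0], [-0.18, 0.017, 0.0, 0.0]])

```text
time: 11.05
ee_pos: [0.5854, -0.1028, 0.2357]
tcp_rot: [-179.8, -0.0, 101.1]
wrist_force: [0.1, 0.4, -3.2]
opening: 0.0103
grasp_force: 68.9
```

arm_command(series=[[0, 0, 0, 0], [0, 0, 0, 0], [0, 0, 0, 0], [0, 0, 0, 0], [0, 0, 0, 0]])

```text
time: 11.55
ee_pos: [0.5858, -0.0994, 0.2382]
tcp_rot: [180.0, -0.0, 101.3]
wrist_force: [-0.6, 0.7, -2.5]
opening: 0.0101
grasp_force: 68.9
```

```bash
python3 look.py w7 case case_hinge lid_handle@.28 lid_hinge@.25;python3 -c "
import cv2
a=cv2.imread('pics/w7.png');cv2.imwrite('pics/z7.png',cv2.resize(a[0:300,160:560],(800,600),interpolation=2))"
```

```text
11.6 [ 0.5858 -0.0995  0.2382] [179.9883   0.0021 101.2891]
case 0.67 [315.8, 36.4] [0.5596 0.0195 0.14  ]
case_hinge 0.7 [202.0, 16.5] [0.4966 0.0065 0.2   ]
case_hinge 0.2 [199.0, 247.6] [ 0.5085 -0.1374  0.2   ]
lid_handle 0.67 [319.6, 282.6] [ 0.5867 -0.1021  0.28  ]
lid_hinge 0.97 [198.9, 249.3] [ 0.5236 -0.1123  0.25  ]
```

View pics/z7.png

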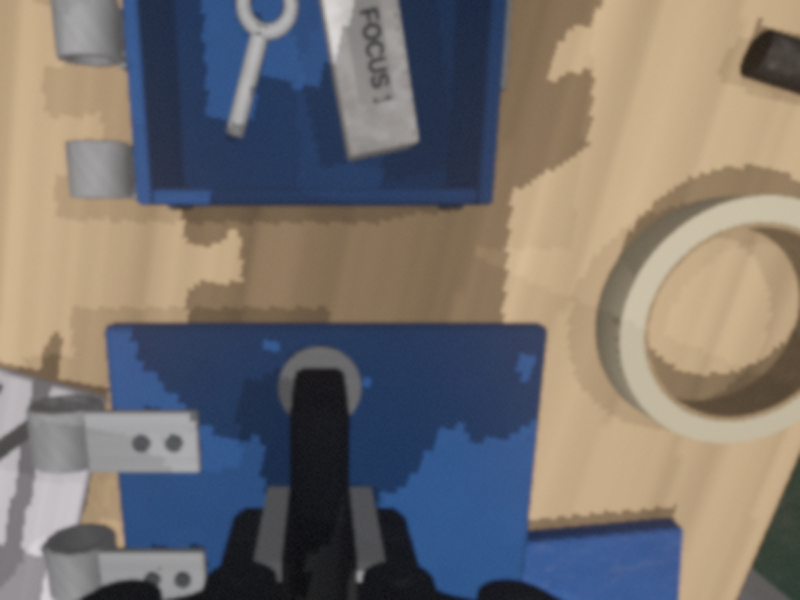

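Run:
```python
from h import *
np.set_printoptions(precision=1,suppress=True)
s=np.load("pics/w7.npz");K,M=s["K"],s["M"]
T=np.array([.5858,-.0995]);yw=np.radians(101.29);R=np.array([[np.cos(yw),np.sin(yw)],[np.sin(yw),-np.cos(yw)]])
f=lambda x,y:(160+x/2,y/2)
for n,p,z,e in(("lid TL",f(107,326),.2558,"48,-53.5"),("lid TR",f(545,326),.2558,"48,53.5"),("leaf",f(150,411),.2575,27),("leaf",f(150,472),.2575,11),("leaf2",f(160,549),.2575,-11),("barL",f(294,430),.29,-6),("barR",f(348,430),.29,6),
  ("case BL",f(140,203),.2,"-48,-55"),("case BR",f(492,203),.2,"-48,55"),("L at row60",f(130,60),.2,"x,-55"),("R row60",f(504,60),.2,"x,55"),("kn-38 bot",f(100,198),.2075,-46),("kn-38 top",f(100,141),.2095,-30),("kn0 bot",f(88,64),.205,-8),("kn left",f(67,165),.2,"-74.5"),("kn right",f(132,165),.2)):
    print(n,R@(ray(K,M,p,z)[:2]-T)*1000,e)
```

```text
lid TL [ 46.6 -49.7] 48,-53.5
lid TR [46.5 53.7] 48,53.5
leaf [ 26.1 -40.6] 27
leaf [ 10.2 -41.8] 11
leaf2 [-11.1 -40.7] -11
barL [32.2 -4.5] -6
barR [32.2  5.9] 6
case BL [ 74.9 -54.3] -48,-55
case BR [74.8 53.1] -48,55
L at row60 [114.4 -54.1] x,-55
R row60 [114.3  53.7] x,55
kn-38 bot [ 76.3 -64. ] -46
kn-38 top [ 91.7 -61.9] -30
kn0 bot [112.4 -64.8] -8
kn left [ 85.9 -75.4] -74.5Traceback (most recent call last):
  File "<stdin>", line 6, in <module>
ValueError: not enough values to unpack (expected 4, got 3)
```

Lid and case are both parallel to the tool. The case's -y rim edge is at crop row 203 and the lid's +y edge at row 326. The shift needed is about +0.123 in tool x and -0.002 in tool y.

arm_command(series=[[0.04, -0.001, 0.0, 0.0], [0.08, -0.002, 0.0, 0.0], [0.11, -0.002, 0.0, 0.0], [0.123, -0.002, 0.0, 0.0], [0.123, -0.002, 0.005, 0.0]])

```text
time: 12.3
ee_pos: [0.56, 0.0213, 0.2338]
tcp_rot: [179.9, 0.0, 101.4]
wrist_force: [0.1, 0.2, -3.1]
opening: 0.0104
grasp_force: 69.0
```

arm_command(series=[[0, 0, 0.01, 0], [0, 0, 0.02, 0], [0, 0, 0.026, 0], [0, 0, 0.03, 0], [0, 0, 0.033, 0]])

```text
time: 12.8
ee_pos: [0.5599, 0.0195, 0.1994]
tcp_rot: [-180.0, -0.0, 101.2]
wrist_force: [0.1, 0.3, -2.1]
opening: 0.0101
grasp_force: 68.9
```

arm_command(series=[[0, 0, 0.002, 0], [0, 0, 0.004, 0], [0, 0, 0.006, 0], [0, 0, 0.006, 0], [0, 0, 0.006, 0]])

```text
time: 13.3
ee_pos: [0.5599, 0.02, 0.1941]
tcp_rot: [180.0, 0.0, 101.2]
wrist_force: [0.8, 0.2, -2.6]
opening: 0.0105
grasp_force: 68.9
```

arm_command(series=[[0, 0, 0.002, 0], [0, 0, 0.004, 0], [0, 0, 0.0055, 0], [0, 0, 0.0065, 0], [0, 0, 0.0065, 0]])

```text
time: 13.8
ee_pos: [0.56, 0.02, 0.1884]
tcp_rot: [179.9, 0.0, 101.2]
wrist_force: [-2.8, 0.8, 4.7]
opening: 0.0102
grasp_force: 69.9
```

```bash
python3 look.py w8 lid_handle@.234 lid_hinge@.2 case_hinge; python3 -c "
from h import *
for n in('lid_hinge','case_hinge'):
    pass
c,K,M=cam('scene')
for n in('lid_hinge','case_hinge'):print(n,bot.mark_of('scene',n)[:2])"
```

```text
13.85 [0.56   0.02   0.1884] [179.9324   0.0085 101.2305]
lid_handle 0.81 [317.6, 283.1] [0.5596 0.019  0.234 ]
case_hinge 0.69 [196.1, 251.4] [0.4964 0.0055 0.2   ]
lid_hinge [{'location': [343.7, 175.6], 'confidence': 0.74}]
case_hinge [{'location': [348.8, 174.2], 'confidence': 0.73}]
```

Lid seated (z 0.1884, contact force felt). Release, rise, go over the pin.

arm_command(series=[[0, 0, 0, 0], [0, 0, 0, 0], [0, 0, 0, 0], [0, 0, -0.02, 0], [0, 0, -0.06, 0]], hand=0.045)

```text
time: 14.65
ee_pos: [0.5589, 0.0199, 0.2452]
tcp_rot: [-179.7, -0.0, 101.2]
wrist_force: [-0.1, 0.0, 0.2]
opening: 0.0447
grasp_force: 0.0
```

arm_command(series=[[0, 0, -0.02, 0], [-0.035, -0.025, -0.025, 0.07], [-0.075, -0.05, -0.025, 0.14], [-0.115, -0.08, -0.025, 0.21], [-0.15, -0.105, -0.025, 0.283]])

```text
time: 15.15
ee_pos: [0.4851, -0.1492, 0.2725]
tcp_rot: [180.0, 0.0, 84.9]
wrist_force: [1.5, -0.3, 0.4]
opening: 0.0453
grasp_force: 0.0
```

arm_command(series=[[-0.04, -0.046, 0.01, 0], [-0.04, -0.046, 0.03, 0], [-0.04, -0.046, 0.04, 0], [-0.04, -0.046, 0.04, 0], [-0.04, -0.046, 0.04, 0]])

```text
time: 15.65
ee_pos: [0.4375, -0.1829, 0.2328]
tcp_rot: [180.0, -0.0, 85.1]
wrist_force: [0.2, 0.9, -0.6]
opening: 0.045
grasp_force: 0.0
```

```bash
python3 look.py w9 pin_shaft pin_holder case_hinge
python3 - <<'E'
from h import *
np.set_printoptions(precision=4,suppress=True)
im=cv2.imread("pics/w9.png");s=np.load("pics/w9.npz")
h=cv2.cvtColor(im,cv2.COLOR_BGR2HSV);m=cv2.inRange(h,(12,130,90),(28,255,255));m[:, :250]=0;m[:,400:]=0
ys,xs=np.nonzero(m);print(len(xs),xs.min(),xs.max(),ys.min(),ys.max())
E
```

```text
15.7 [ 0.4377 -0.1828  0.2331] [179.9709   0.0023  85.0925]
pin_shaft 0.59 [356.4, 199.9] [ 0.4632 -0.1742  0.19  ]
pin_holder 0.97 [350.5, 215.5] [ 0.462  -0.2023  0.14  ]
723 352 365 128 265
```

View pics/w9.png

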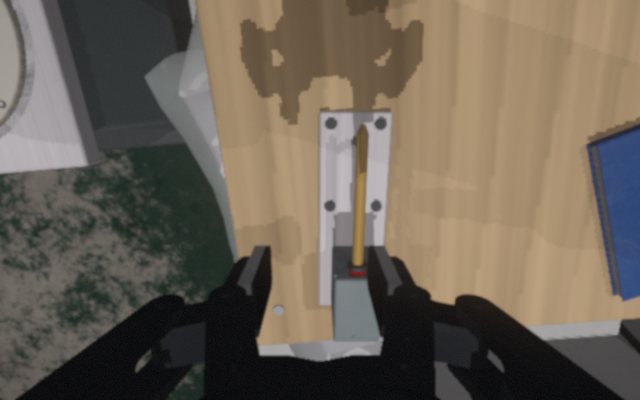

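The shaft runs from the tip at (362,125) to the collar at (357,268), with the hood below and the holder nearly vertical. I'll fit the axis numerically.

```bash
cat > pin.py <<'E'
from h import *
np.set_printoptions(precision=4,suppress=True)
def fit(n,c0,c1,r0,r1,z=.19):
    im=cv2.imread(f"pics/{n}.png");s=np.load(f"pics/{n}.npz")
    m=cv2.inRange(cv2.cvtColor(im,cv2.COLOR_BGR2HSV),(12,130,60),(28,255,255))
    k=np.zeros_like(m);k[r0:r1,c0:c1]=1;ys,xs=np.nonzero(m*k)
    R=np.arange(ys.min()+3,ys.max()-3);X=np.array([np.median(xs[ys==r]) if (ys==r).any() else np.nan for r in R]);g=~np.isnan(X)
    P=np.array([ray(s["K"],s["M"],(x,r),z)[:2] for x,r in zip(X[g],R[g])])
    a=np.polyfit(P[:,1],P[:,0],1);e=[ray(s["K"],s["M"],(X[g][i],r),z)[:2] for i,r in((0,ys.min()),(-1,ys.max()))]
    print("heading",90-np.degrees(np.arctan(a[0])),"res mm",1e3*np.std(P[:,0]-np.polyval(a,P[:,1])),"tip,back",e);return a,e
if __name__=="__main__":
    a,e=fit("w9",330,390,120,275)
    u=np.array([a[0],1])/np.hypot(a[0],1);tip=np.array(e[0])
    for d in(52,82):q=tip-u*d/1e3;print(d,q)
    T=np.array([.4377,-.1828]);yw=np.radians(85.09);R=np.array([[np.cos(yw),np.sin(yw)],[np.sin(yw),-np.cos(yw)]])
    print("tool shift to grasp(-30):",R@(q-T)*1e3)
E
python3 pin.py
```

```text
heading 84.78435282892332 res mm 0.43630403632243536 tip,back [array([ 0.4694, -0.1268]), array([ 0.461 , -0.2229])]
52 [ 0.4647 -0.1786]
82 [ 0.462  -0.2085]
tool shift to grasp(-30): [-23.5073  26.3851]
```

arm_command(series=[[-0.012, 0.013, 0.0, 0.005], [-0.022, 0.0255, 0.01, 0.005], [-0.022, 0.0255, 0.02, 0.005], [-0.022, 0.0255, 0.04, 0.005], [-0.022, 0.0255, 0.055, 0.005]])

```text
time: 16.35
ee_pos: [0.4601, -0.207, 0.1763]
tcp_rot: [-179.9, -0.0, 84.7]
wrist_force: [0.4, 0.4, -0.9]
opening: 0.045
grasp_force: 0.0
```

arm_command(series=[[0, 0, 0.01, 0], [0, 0, 0.02, 0], [0, 0, 0.03, 0], [0, 0, 0.037, 0], [0, 0, 0.037, 0]])

```text
time: 16.85
ee_pos: [0.46, -0.2074, 0.1396]
tcp_rot: [-179.9, -0.0, 84.7]
wrist_force: [-0.6, -0.3, 0.5]
opening: 0.0447
grasp_force: 0.0
```

```bash
python3 look.py w10 pin_shaft pin_grip; python3 -c "
from pin import *
fit('w10',280,370,60,300)"
```

```text
16.9 [ 0.4602 -0.2075  0.1403] [-179.978    -0.0096   84.7302]
pin_shaft 0.89 [324.0, 210.5] [ 0.4648 -0.1742  0.19  ]
heading 84.60921439546038 res mm 0.454482098258411 tip,back [array([ 0.4702, -0.1249]), array([ 0.4621, -0.2133])]
```

arm_command(series=[[0, 0.0017, 0, 0], [0, 0.0017, 0, 0], [0, 0.0017, 0, 0], [0, 0.0017, 0, 0], [0, 0.0017, 0, 0]], hand=0.0, grip_force=60)

```text
time: 17.5
ee_pos: [0.4623, -0.2078, 0.1409]
tcp_rot: [180.0, 0.0, 84.7]
wrist_force: [0.7, -0.1, 2.9]
opening: 0.0057
grasp_force: 58.6
```

arm_command(series=[[0.01, 0, 0, 0], [0.025, 0, 0, 0], [0.04, 0, 0, 0], [0.055, 0, 0, 0], [0.066, 0, 0, 0]])

```text
time: 18.0
ee_pos: [0.4682, -0.1403, 0.1406]
tcp_rot: [180.0, 0.0, 84.8]
wrist_force: [-0.3, -2.4, 4.4]
opening: 0.0061
grasp_force: 58.8
```

arm_command(series=[[0, 0, 0, 0], [0, 0, -0.005, 0], [0, 0, -0.02, 0], [0, 0, -0.03, 0], [0, 0, -0.03, 0]])

```text
time: 18.5
ee_pos: [0.4686, -0.1425, 0.1718]
tcp_rot: [179.9, 0.0, 84.7]
wrist_force: [0.9, -0.7, -0.4]
opening: 0.0061
grasp_force: 58.6
```

```bash
python3 look.py w11 pin_shaft@.22 pin_grip@.22 case_hinge lid_hinge@.2; python3 -c "
from pin import *
fit('w11',280,370,60,300,.22)"
```

```text
18.55 [ 0.4684 -0.1424  0.1708] [179.9603   0.0104  84.702 ]
pin_shaft 0.8 [319.0, 213.6] [ 0.4712 -0.1111  0.22  ]
pin_grip 0.94 [320.4, 355.3] [ 0.4654 -0.1786  0.22  ]
heading 84.72766492637142 res mm 0.1935470563216664 tip,back [array([ 0.476 , -0.0593]), array([ 0.4678, -0.1495])]
```

arm_command(series=[[0.0, 0.01, 0.0, -0.1], [0.003, 0.025, 0.0, -0.2], [0.008, 0.04, 0.0, -0.288], [0.012, 0.055, 0.01, -0.288], [0.012, 0.055, 0.019, -0.288]])

```text
time: 19.25
ee_pos: [0.5249, -0.1348, 0.1502]
tcp_rot: [-180.0, -0.0, 101.3]
wrist_force: [-0.7, 0.2, -1.2]
opening: 0.0054
grasp_force: 58.7
```

arm_command(series=[[0, 0, 0, 0], [0, 0, 0, 0], [0, 0, 0, 0], [0, 0, 0, 0], [0, 0, 0, 0]])

```text
time: 19.75
ee_pos: [0.5239, -0.1353, 0.152]
tcp_rot: [180.0, 0.0, 101.2]
wrist_force: [-0.3, -0.2, -0.5]
opening: 0.0057
grasp_force: 58.7
```

```bash
python3 look.py w12 pin_shaft@.2 pin_grip@.2 case_hinge lid_hinge@.2
python3 - <<'E'
from pin import *
a,e=fit('w12',280,370,60,300,.2)
s=np.load("pics/w12.npz");K,M=s["K"],s["M"]
c,K2,M2=cam("scene");cv2.imwrite("pics/s12.png",c["color"])
for t in("pin_shaft","pin_grip","case_hinge"):
    r=bot.mark_of("scene",t)[:1];w=bot.mark_of("wrist",t)[:1]
    if r and w:print(t,r[0]["confidence"],tri([(K2,M2,r[0]["location"]),(K,M,w[0]["location"])]))
# rows/cols of grey knuckles in wrist image
h=cv2.cvtColor(cv2.imread("pics/w12.png"),cv2.COLOR_BGR2HSV)
o=bot.get_obs();T=np.array(o["ee_pos"]);yw=np.radians(o["tcp_rot"][2])
R=np.array([[np.cos(yw),np.sin(yw)],[np.sin(yw),-np.cos(yw)]])
for y,zz in((-46,.2),(-46,.2095),(0,.2095),(46,.2095)):
    P=np.array([.4966-.194*y/1e3,.0066+.981*y/1e3,zz]);print(y,zz,np.round(proj(K,M,P),1))
print(h[60:150:3,290:350:4,1])
E
```

```text
19.8 [ 0.5239 -0.1352  0.1519] [179.9677   0.017  101.2207]
pin_shaft 0.59 [318.3, 212.3] [ 0.5175 -0.1039  0.2   ]
pin_grip 0.72 [318.3, 358.0] [ 0.531  -0.1725  0.2   ]
heading 101.33965358547145 res mm 0.07498148370762854 tip,back [array([ 0.5077, -0.0529]), array([ 0.5258, -0.1422])]
pin_shaft 0.42 [ 0.5188 -0.1012  0.206 ]
pin_grip 0.39 [ 0.5289 -0.1814  0.1928]
-46 0.2 [320.8  26.1]
-46 0.2095 [320.9  19.1]
0 0.2095 [ 321.  -169.1]
46 0.2095 [ 321.2 -420.6]
[[ 93  91  91  90  93  96  98 101 106 101  96 100  96 104 100]
 [ 92  93  93  92  95  94 101  96  97 101 101 100  98  98 100]
 [ 92  93  93  88  92  99  99 102 102 101  96  99  94 100  99]
 [ 91  91  92  92  95 100 103  99 106  99  97 100  98 101  99]
 [ 90  93  91  92  93  99 103 134 126 100  98  98  93  99  96]
 [ 89  88  90  93  93 100 129 147 145 101  97  96  96  95  96]
 [ 89  90  91  94  95  98 132 149 149 106  92  97  95  95  95]
 [ 91  91  95  96  96 101 147 154 148 125  93  96  97  97  96]
 [ 89  96 100  97  96 115 143 150 152 147  96  97  99  94  95]
 [ 90  98  95  94  97 136 147 148 149 147 102  96  98  98  97]
 [
[... 558 characters left out ...]
7  96]
 [ 97  98 100  98  99 147 153 155 147 155 111  95  98  99  94]
 [ 97  95  99 102  99 155 150 152 149 147 114  96  95  98  94]
 [ 97  97  96 100 103 146 145 152 149 156 114  97  97  96  95]
 [ 99  99  99  99 101 150 153 151 147 150 112  98  94  95  99]
 [ 98  97  99  96 106 143 151 159 152 152 119  98  97  98  94]
 [ 98  98  98  99 100 148 147 152 148 152 112  99  99  95  94]
 [ 97  95  95  99  97 150 151 149 155 152 112 101  94  95  96]
 [ 97  95  98  95 101 152 144 151 152 156 114  95  96  98  93]
 [ 99 100  98 102 103 147 152 152 150 149 116  95  95  97  98]
 [ 99 101  98 101  96 143 147 152 151 156 116  99  96  97 100]
 [ 95 100  95 100 100 145 153 156 155 152 112  96  95  97  98]]
```

Run:
```python
from h import *
np.set_printoptions(linewidth=250)
h=cv2.cvtColor(cv2.imread("pics/w12.png"),cv2.COLOR_BGR2HSV)
print(np.arange(270,376,3))
for ch in(1,2):print(h[0:34:3,270:376:3,ch])
s=np.load("pics/w12.npz")
for dx in(-.0095,0,.0095):
  for z in(.2,):
    c,sn=np.cos(np.radians(11.2)),np.sin(np.radians(11.2));y=-.044
    print(dx,np.round(proj(s["K"],s["M"],[.4966+dx*c-sn*y,.0066+dx*sn+c*y,z]),1))
```

```text
[270 273 276 279 282 285 288 291 294 297 300 303 306 309 312 315 318 321 324 327 330 333 336 339 342 345 348 351 354 357 360 363 366 369 372 375]
[[ 92  90  91  93  94  94  90  93  89  13   8   8   8   4   7   7   3   6   3   6   3   3   3   3   4   4   4  41 155 168 164 158 173 160 159 166]
 [ 92  91  93  93  92  92  94  90  86  18  17  12   4   7   4   7   7   0   3   3   3   3   3   0   0   8   8  46 155 150 170 168 156 168 165 164]
 [ 92  90  91  92  94  92  93  94  89  17  13  12  11   7   3   3   3   3   3   3   3   3   0   3   4   4   4  46 155 150 180 153 166 169 162 166]
 [ 89  93  91  91  91  94  90  91  88  21  12   8  11   7   7   7   6   6   6   3   3   6   3   0   0   4   4  62 153 159 183 153 157 163 165 169]
 [ 92  93  93  91  91  92  94  91  87  21  12   8   4   7   7   3   3   3   3   3   6   3   3   7   4   7   4  58 164 170 146 163 177 160 175 165]
 [ 93  91  91  91  93  92  91  91  86  21  17  12   8   7   7   3  10   7   7   7   0   3   3   0   4   4   4  69 159 149 161 152 156 174 162 165]
 [ 93  92  91  91  91  94  94  93  89  26  17  17  18  14  14   9   9   
[... 1934 characters left out ...]
 49  51  49  54  48  52  52  46  53  60  65  65  64]
 [140 138 136 135 133 134 135 135 134 105  68  57  56  58  57  60  62  65  64  60  59  58  53  49  49  50  51  45  50  51  48  52  61  67  66  63]
 [141 139 136 134 133 133 135 136 135 131 123 108  92  74  66  63  60  59  55  53  55  55  50  56  55  57  54  41  47  49  44  50  58  61  61  59]
 [141 138 136 134 134 134 135 136 134 132 130 129 129 127 126 122 114  71  66  67  67  66  52  51  50  52  45  41  43  41  42  43  51  50  49  53]
 [140 138 135 135 134 135 135 136 134 131 129 130 130 129 127 126 118  73  69  69  71  67  51  50  51  50  40  41  39  42  41  40  43  44  42  42]]
-0.0095 [292.7  19.6]
0 [320.8  19.5]
0.0095 [349.   19.5]
```

Run:
```python
from h import *
np.set_printoptions(precision=2,suppress=True,linewidth=200)
_,K2,M2=cam("scene")
im=cv2.imread("pics/s12.png");h=cv2.cvtColor(im,cv2.COLOR_BGR2HSV)
T=np.array([.5239,-.1352]);u=np.array([np.cos(np.radians(101.25)),np.sin(np.radians(101.25))])
for y in(-.091,-.049,-.046,-.02,0,.046,.052):
    q=T+u*(.0315+y);print(y,*[np.round(proj(K2,M2,[*q,z]),1) for z in(.195,.2,.205)])
a=proj(K2,M2,[*(T+u*.05),.2]);x,y=int(a[0]),int(a[1])
m=cv2.inRange(h,(10,100,50),(30,255,255));
for t,mm in(("brass",m),("red",cv2.inRange(h,(0,140,40),(8,255,255)))):
    k=np.zeros_like(mm);k[y-25:y+25,x-40:x+60]=1;ys,xs=np.nonzero(mm*k)
    for c in np.unique(xs):
        r=ys[xs==c];print(t,c,r.min(),r.max(),len(r),end=" | ")
    print()
```

```text
-0.091 [365.3 149.5] [365.4 147.7] [365.5 145.8]
-0.049 [361.8 154.3] [361.9 152.4] [362.  150.5]
-0.046 [361.6 154.6] [361.7 152.7] [361.7 150.8]
-0.02 [359.3 157.8] [359.3 155.8] [359.4 153.9]
0 [357.4 160.3] [357.5 158.3] [357.6 156.3]
0.046 [352.9 166.4] [353.  164.4] [353.  162.3]
0.052 [352.3 167.2] [352.4 165.2] [352.4 163.1]
brass 324 160 162 3 | brass 325 159 162 4 | brass 326 159 162 4 | brass 327 157 162 6 | brass 328 156 162 7 | brass 329 154 162 9 | brass 330 152 162 11 | brass 331 149 162 14 | brass 332 149 162 14 | brass 333 149 162 14 | brass 334 149 162 14 | brass 335 149 162 14 | brass 336 150 163 14 | brass 337 150 163 14 | brass 338 149 163 15 | brass 339 150 163 14 | brass 340 150 163 14 | brass 341 150 163 14 | brass 342 150 163 14 | brass 343 150 163 14 | brass 344 151 164 14 | brass 345 151 164 14 | brass 346 151 165 15 | brass 347 151 184 17 | brass 348 152 184 19 | brass 349 152 184 21 | brass 350 151 184 23 | brass 351 152 184 24 | brass 352 152 184 26 | brass 353 152 184 28 | brass 354 152 184 33 | brass 355 158 184 27 | brass 356 158 184 27 | brass 357 15
[... 601 characters left out ...]
 11 | brass 384 157 166 10 | brass 385 157 165 9 | brass 386 157 165 9 | brass 387 158 164 7 | brass 388 158 164 7 | brass 389 158 163 6 | brass 390 158 184 7 | brass 391 184 184 1 | brass 392 183 184 2 | brass 393 182 184 3 | brass 394 181 184 4 | brass 395 181 184 4 | brass 396 180 184 5 | brass 397 179 184 6 | brass 398 179 184 6 | brass 399 178 184 7 | brass 400 177 184 8 | brass 401 177 184 8 | brass 402 176 184 9 | brass 403 175 184 10 | brass 404 174 184 11 | brass 405 174 184 11 | brass 406 173 184 12 | brass 407 172 184 13 | brass 408 172 184 13 | brass 409 171 184 14 | brass 410 170 184 15 | brass 411 161 184 18 | brass 412 161 184 18 | brass 413 162 184 18 | brass 414 162 184 20 |
```

arm_command(series=[[0.0, 0.0016, 0.001, 0], [0.005, 0.0016, 0.001, 0], [0.01, 0.0016, 0.001, 0], [0.014, 0.0016, 0.001, 0], [0.018, 0.0016, 0.001, 0]])

```text
time: 20.9
ee_pos: [0.5219, -0.1166, 0.1506]
tcp_rot: [180.0, -0.0, 101.2]
wrist_force: [0.0, -0.0, -0.1]
opening: 0.0058
grasp_force: 58.7
```

arm_command(series=[[0.002, 0, 0, 0], [0.004, 0, 0, 0], [0.006, 0, 0, 0], [0.006, 0, 0, 0], [0.006, 0, 0, 0]])

```text
time: 21.4
ee_pos: [0.5209, -0.1113, 0.1505]
tcp_rot: [180.0, 0.0, 101.2]
wrist_force: [-0.1, 0.3, 0.1]
opening: 0.0056
grasp_force: 58.7
```

```bash
python3 look.py w13
python3 - <<'E'
from h import *
im=cv2.imread("pics/w13.png");h=cv2.cvtColor(im,cv2.COLOR_BGR2HSV).astype(int)
for r in range(5,170,8):
    s=h[r,250:390,1];b=((h[r,:,0]>10)&(h[r,:,0]<30)&(s.max()>0)&(h[r,:,1]>115))[290:350]
    g=np.nonzero(s<35)[0];bb=np.nonzero(b)[0]
    print(r,"grey",(g.min()+250,g.max()+250,len(g)) if len(g) else None,"brass",(bb.min()+290,bb.max()+290,len(bb)) if len(bb) else None)
E
```

```text
21.45 [ 0.5209 -0.1113  0.1505] [-179.9989   -0.0002  101.2251]
5 grey (np.int64(289), np.int64(389), 101) brass None
13 grey (np.int64(290), np.int64(389), 100) brass None
21 grey (np.int64(290), np.int64(389), 100) brass None
29 grey (np.int64(290), np.int64(389), 100) brass None
37 grey (np.int64(290), np.int64(389), 100) brass None
45 grey (np.int64(295), np.int64(340), 46) brass None
53 grey (np.int64(292), np.int64(345), 54) brass None
61 grey (np.int64(292), np.int64(344), 53) brass None
69 grey (np.int64(292), np.int64(344), 53) brass None
77 grey (np.int64(293), np.int64(344), 52) brass None
85 grey (np.int64(293), np.int64(344), 52) brass None
93 grey (np.int64(293), np.int64(344), 52) brass None
101 grey (np.int64(336), np.int64(338), 3) brass (np.int64(308), np.int64(330), 23)
109 grey None brass (np.int64(308), np.int64(330), 23)
117 grey None brass (np.int64(308), np.int64(329), 22)
125 grey None brass (np.int64(308), np.int64(329), 22)
133 grey None brass (np.int64(309), np.int64(329), 21)
141 grey None brass (np.int64(309), np.int64(329), 21)
149 grey None brass (np.int64(309), np.int64(329), 21)
157 grey None brass (np.int64(309), np.int64(329), 21)
165 grey None brass (np.int64(309), np.int64(329), 21)
```

Pin axis (col 319) lines up with the knuckle centre (318.5). Push on.

arm_command(series=[[0.004, 0, 0, 0], [0.008, 0, 0, 0], [0.012, 0, 0, 0], [0.016, 0, 0, 0], [0.02, 0, 0, 0]])

```text
time: 21.95
ee_pos: [0.5169, -0.0912, 0.1505]
tcp_rot: [180.0, 0.0, 101.2]
wrist_force: [1.1, 0.0, -1.1]
opening: 0.0057
grasp_force: 58.7
```

arm_command(series=[[0.004, 0, 0, 0], [0.008, 0, 0, 0], [0.012, 0, 0, 0], [0.016, 0, 0, 0], [0.018, 0, 0, 0]])

```text
time: 22.45
ee_pos: [0.5134, -0.0736, 0.1505]
tcp_rot: [180.0, -0.0, 101.2]
wrist_force: [0.6, -1.4, -0.4]
opening: 0.006
grasp_force: 58.7
```

arm_command(series=[[0.004, 0, 0, 0], [0.008, 0, 0, 0], [0.012, 0, 0, 0], [0.015, 0, 0, 0], [0.015, 0, 0, 0]])

```text
time: 22.95
ee_pos: [0.5105, -0.0589, 0.1506]
tcp_rot: [180.0, -0.0, 101.3]
wrist_force: [-0.3, 0.1, -0.7]
opening: 0.0056
grasp_force: 58.7
```

```bash
python3 look.py w14 pin_grip@.2 pin_shaft@.2; python3 -c "
from h import *
o=bot.get_obs();T=np.array(o['ee_pos'][:2]);print((T-[.4966,.0066])@[-.194,.981],o['wrist_force'])"
```

```text
23.0 [ 0.5105 -0.0591  0.1505] [179.9986   0.0018 101.2495]
pin_grip 0.82 [320.0, 357.2] [ 0.518  -0.0943  0.2   ]
pin_shaft 0.61 [315.9, 212.6] [ 0.5031 -0.0274  0.2   ]
-0.06737409740948043 [ 0.98305205  0.0192392  -1.18071495]
```

arm_command(series=[[0.002, 0, 0, 0], [0.003, 0, 0, 0], [0.003, 0, 0, 0], [0.003, 0, 0, 0], [0.003, 0, 0, 0]])

```text
time: 23.6
ee_pos: [0.51, -0.0564, 0.1505]
tcp_rot: [-180.0, 0.0, 101.2]
wrist_force: [-0.1, 0.2, -1.1]
opening: 0.0055
grasp_force: 58.7
```

arm_command(series=[[0, 0, 0, 0], [0, 0, 0, 0], [0, 0, 0, 0], [0, 0, 0, 0], [0, 0, 0, 0]], hand=0.035)

```text
time: 24.1
ee_pos: [0.51, -0.0563, 0.1505]
tcp_rot: [180.0, 0.0, 101.2]
wrist_force: [0.3, 0.7, 0.1]
opening: 0.0351
grasp_force: 0.0
```

arm_command(series=[[-0.01, 0, 0.001, 0], [-0.02, 0, 0.003, 0], [-0.03, 0, 0.005, 0], [-0.037, 0, 0.006, 0], [-0.037, 0, 0.006, 0]])

```text
time: 24.6
ee_pos: [0.5171, -0.0938, 0.1441]
tcp_rot: [-180.0, -0.0, 101.1]
wrist_force: [-0.5, -0.1, -0.6]
opening: 0.0351
grasp_force: 0.0
```

```bash
python3 look.py w15 pin_grip@.194 pin_shaft@.2
python3 - <<'E'
from h import *
o=bot.get_obs();T=np.array(o['ee_pos'][:2]);print((T-[.4966,.0066])@[-.194,.981])
h=cv2.cvtColor(cv2.imread("pics/w15.png"),cv2.COLOR_BGR2HSV).astype(int)
for r in range(120,330,10):
    H,S,V=h[r,270:370].T
    for n,m in(("brass",(H>10)&(H<30)&(S>120)),("red",((H<8)|(H>172))&(S>130)&(V>40))):
        i=np.nonzero(m)[0]
        if len(i)>4:print(r,n,i.min()+270,i.max()+270,len(i))
E
```

```text
24.65 [ 0.5171 -0.0932  0.1442] [-179.9758   -0.0155  101.1647]
pin_grip 0.98 [317.3, 282.5] [ 0.5162 -0.0921  0.194 ]
pin_shaft 0.9 [315.3, 113.8] [ 0.5026 -0.0254  0.2   ]
-0.10133299339833958
160 brass 308 327 20
170 brass 308 327 20
180 brass 308 327 20
190 brass 308 327 20
200 brass 308 327 20
210 brass 309 327 19
220 brass 309 327 19
230 brass 309 328 20
250 red 304 332 29
260 red 304 332 29
270 red 304 331 28
280 red 304 331 28
290 red 304 331 28
300 red 305 331 23
310 red 306 331 25
320 red 306 330 25
```

arm_command(series=[[-0.001, 0, 0, 0], [-0.001, 0, 0, 0], [-0.001, 0, 0, 0], [-0.001, 0, 0, 0], [-0.001, 0, 0, 0]], hand=0.0, grip_force=60)

```text
time: 25.25
ee_pos: [0.5174, -0.0935, 0.1446]
tcp_rot: [180.0, -0.0, 101.2]
wrist_force: [-0.2, 0.3, -0.3]
opening: 0.01
grasp_force: 58.4
```

arm_command(series=[[0, 0, -0.002, 0], [0, 0, -0.003, 0], [0, 0, -0.004, 0], [0, 0, -0.005, 0], [0, 0, -0.005, 0]])

```text
time: 25.75
ee_pos: [0.5172, -0.0937, 0.1493]
tcp_rot: [-180.0, 0.0, 101.2]
wrist_force: [-0.9, -0.7, -4.0]
opening: 0.0102
grasp_force: 58.4
```

arm_command(series=[[0.002, 0, 0, 0], [0.004, 0, 0, 0], [0.006, 0, 0, 0], [0.008, 0, 0, 0], [0.01, 0, 0, 0]])

```text
time: 26.25
ee_pos: [0.5154, -0.0837, 0.1496]
tcp_rot: [180.0, 0.0, 101.2]
wrist_force: [-0.2, -3.0, -4.7]
opening: 0.0095
grasp_force: 58.4
```

arm_command(series=[[0, 0, 0.001, 0], [0.001, 0, 0.001, 0], [0.003, 0, 0.001, 0], [0.005, 0, 0.001, 0], [0.007, 0, 0.001, 0]])

```text
time: 26.75
ee_pos: [0.514, -0.0768, 0.1486]
tcp_rot: [180.0, 0.0, 101.2]
wrist_force: [0.5, -2.0, -3.2]
opening: 0.0095
grasp_force: 58.7
```

arm_command(series=[[0.003, 0, 0, 0], [0.005, 0, 0, 0], [0.008, 0, 0, 0], [0.01, 0, 0, 0], [0.012, 0, 0, 0]])

```text
time: 27.25
ee_pos: [0.5117, -0.065, 0.1485]
tcp_rot: [-180.0, 0.0, 101.2]
wrist_force: [0.2, -1.1, -3.4]
opening: 0.0102
grasp_force: 58.6
```

arm_command(series=[[0.001, 0, 0, 0], [0.002, 0, 0, 0], [0.003, 0, 0, 0], [0.004, 0, 0, 0], [0.004, 0, 0, 0]])

```text
time: 27.75
ee_pos: [0.5109, -0.061, 0.1485]
tcp_rot: [180.0, -0.0, 101.2]
wrist_force: [0.3, -1.2, -2.1]
opening: 0.0101
grasp_force: 58.6
```

arm_command(series=[[0.0005, 0, 0, 0], [0.001, 0, 0, 0], [0.0015, 0, 0, 0], [0.002, 0, 0, 0], [0.002, 0, 0, 0]])

```text
time: 28.25
ee_pos: [0.5107, -0.0604, 0.1485]
tcp_rot: [-180.0, 0.1, 101.2]
wrist_force: [1.9, -7.7, -4.1]
opening: 0.0097
grasp_force: 58.5
```

```bash
python3 look.py w16 pin_grip@.2 lid_hinge@.2 case_hinge
python3 - <<'E'
from h import *
h=cv2.cvtColor(cv2.imread("pics/w16.png"),cv2.COLOR_BGR2HSV).astype(int)
for r in range(170,275,4):
    print(r,*h[r,308:332:6].tolist())
s=np.load("pics/w16.npz")
for y in(-46,-49): print(y,proj(s["K"],s["M"],[.4966-.194*y/1e3,.0066+.981*y/1e3,.2075]))
E
```

```text
28.3 [ 0.5108 -0.0604  0.1486] [-179.9996    0.1289  101.1867]
pin_grip 0.82 [319.5, 282.4] [ 0.5105 -0.0575  0.2   ]
case_hinge 0.89 [317.7, 116.0] [0.4971 0.0074 0.2   ]
170 [0, 5, 103] [0, 2, 109] [165, 5, 107] [150, 2, 106]
174 [0, 5, 104] [0, 2, 108] [170, 7, 107] [165, 5, 106]
178 [0, 5, 105] [150, 2, 106] [0, 2, 108] [150, 2, 105]
182 [0, 5, 106] [0, 2, 106] [0, 5, 109] [0, 2, 104]
186 [18, 43, 102] [16, 41, 107] [16, 52, 112] [16, 56, 110]
190 [16, 88, 98] [19, 135, 113] [19, 138, 124] [18, 139, 119]
194 [14, 38, 88] [19, 138, 113] [19, 138, 124] [19, 138, 118]
198 [15, 42, 84] [19, 133, 109] [19, 140, 124] [19, 135, 104]
202 [10, 8, 91] [13, 20, 91] [15, 23, 88] [8, 11, 91]
206 [10, 8, 99] [0, 5, 105] [15, 5, 104] [0, 2, 103]
210 [15, 5, 98] [10, 7, 105] [0, 2, 105] [0, 5, 102]
214 [15, 5, 100] [0, 2, 103] [170, 7, 108] [0, 2, 103]
218 [15, 5, 101] [0, 3, 102] [0, 2, 107] [0, 2, 106]
222 [0, 8, 99] [0, 5, 105] [15, 5, 106] [165, 5, 108]
226 [0, 5, 100] [0, 5, 104] [0, 2, 105] [0, 2, 107]
230 [0, 5, 100] [0, 5, 103] [0, 2, 107] [0, 2, 105]
234 [0, 8, 102] [0, 5, 103] [30, 2, 107] [170, 7, 105]
238 [15, 5, 99] [15, 5, 104] [0, 2, 105] [150, 2, 106]
242 [10, 9, 89] [0, 5, 100] [0, 5, 101] [0, 3, 95]
246 [2, 149, 94] [0, 69, 70] [177, 44, 64] [0, 81, 76]
250 [2, 191, 127] [1, 195, 132] [1, 190, 133] [1, 192, 133]
254 [2, 192, 126] [1, 194, 133] [1, 190, 134] [1, 192, 134]
258 [2, 190, 126] [2, 193, 131] [1, 191, 132] [1, 194, 133]
262 [1, 191, 115] [2, 197, 115] [1, 192, 109] [1, 187, 112]
266 [1, 187, 97] [1, 192, 109] [1, 192, 109] [1, 193, 123]
270 [2, 187, 86] [1, 186, 100] [2, 193, 98] [1, 190, 134]
274 [3, 134, 42] [1, 142, 43] [1, 133, 46] [2, 153, 75]
-46 [np.float64(316.27157665778617), np.float64(246.15473428566708)]
-49 [np.float64(316.3007503514129), np.float64(253.52442838517317)]
```

Force jumped and no brass shows between the knuckle (ends row 242) and the red grip (row 248), so the collar is essentially home. A small extra push, then release and check.

arm_command(series=[[0.0005, 0, 0, 0], [0.001, 0, 0, 0], [0.0015, 0, 0, 0], [0.0015, 0, 0, 0], [0.0015, 0, 0, 0]])

```text
time: 28.95
ee_pos: [0.5107, -0.0604, 0.1486]
tcp_rot: [-180.0, 0.3, 101.1]
wrist_force: [3.2, -16.8, -4.3]
opening: 0.0093
grasp_force: 58.4
```

arm_command(series=[[-0.0025, 0, 0.001, 0], [-0.0025, 0, 0.001, 0], [-0.0025, 0, 0.001, 0], [-0.0025, 0, 0.001, 0], [-0.0025, 0, 0.001, 0]], hand=0.035)

```text
time: 29.45
ee_pos: [0.5108, -0.06, 0.1476]
tcp_rot: [180.0, -0.0, 101.2]
wrist_force: [-0.6, 1.0, -0.1]
opening: 0.0348
grasp_force: 0.0
```

arm_command(series=[[0, 0, -0.02, 0], [0, 0, -0.05, 0], [-0.03, 0, -0.09, 0], [-0.05, 0, -0.12, 0], [-0.05, 0, -0.12, 0]])

```text
time: 29.95
ee_pos: [0.5218, -0.1111, 0.2715]
tcp_rot: [179.7, 0.1, 101.1]
wrist_force: [1.4, 0.2, -0.3]
opening: 0.0353
grasp_force: 0.0
```

```bash
python3 look.py w17 pin_shaft@.2 pin_grip@.197 case_hinge lid_hinge@.2 lid_handle@.234
python3 - <<'E'
from h import *
s=np.load("pics/w17.npz");K,M=s["K"],s["M"]
h=cv2.cvtColor(cv2.imread("pics/w17.png"),cv2.COLOR_BGR2HSV)
m=cv2.inRange(h,(0,150,50),(6,255,255));c=[x for x in cv2.findContours(m,0,2)[0] if cv2.contourArea(x)>60]
for x in c:
    (a,b),wh,an=cv2.minAreaRect(x);P=ray(K,M,(a,b),.203)[:2]-[.4966,.0066];print("red",(a,b),wh,an,"hinge frame",P@[.981,.194],P@[-.194,.981])
E
```

```text
30.0 [ 0.5214 -0.1102  0.2692] [179.8315   0.0633 101.1507]
pin_grip 0.83 [315.3, 130.0] [ 0.5088 -0.0577  0.197 ]
case_hinge 0.89 [317.1, 29.9] [0.4976 0.007  0.2   ]
lid_handle 0.58 [431.1, 14.5] [0.561  0.0208 0.234 ]
red (317.0, 147.5) (31.0, 14.0) 90.0 hinge frame 0.0007290235266036061 -0.07745359445977376
red (316.5, 127.0) (6.0, 13.0) 90.0 hinge frame 0.00042844144813222593 -0.06291602857451457
red (316.5, 114.0) (16.0, 15.0) 90.0 hinge frame 0.00046670167380348754 -0.05395417000137681
```

```bash
python3 -c "
from workcell import bot
print(bot.job_done())"
```

```text
the job is handed in; nothing more can be done
None
```

The lid is back on the case and the hinge pin is through all five knuckles: the final push hit a hard stop at about 17 N with no brass showing outside the end knuckle. I then let go, backed the robot clear and handed the job in at about 30 s; no verdict came back.

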